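# Lift a medal slab off the display turntable with the lifter and lay it on the viewing pad

### The job

A customer wants to see the gold medal: slide the steel lifter under its acrylic slab on the turntable (turn the display by its centre knob if that helps), lift it, carry it across face up and fairly level, and lay it gently on the green viewing pad, wholly on the pad. Then lay the lifter back flat on the bare counter and let go of it. The gripper itself must not touch any slab; leave the silver and copper slabs on their places on the turntable, and do not knock the brass weight, the loupe or the dish.

Things in the scene. Friction and masses are not known exactly. Their poses are not given: they have to be found in the camera images.
- turntable: Round aluminium plate, 300 mm across, turns either way without end about its upright centre axis (friction about 0.06 N m; stays where left). Origin: centre of its flat top, 34 mm above the counter; z up, x and y turn with it. Three slabs lie on engraved rings, centres 85 mm from the axis. At its centre: a steel boss, 68 mm across, 8 mm high; a slab pushed towards the axis slides 3 mm, then stops on it.
- knob (a point): On the turntable's axis, 34 mm above the plate's top: middle of the grip of the black ribbed centre knob, 36 mm across, its grip from 12 to 48 mm above the plate's top, that is 2 to 38 mm above the slabs' tops. Turns the plate.
- slab_gold: The wanted slab: round clear acrylic disc, 95 mm across, 10 mm thick, about 0.16 kg, holding a gold-coloured medal 64 mm across. Too wide for the gripper. Its lower edge is bevelled: the foot is 83 mm across and the bevel reaches the full width 4 mm above the underside. Origin: centre of the underside, z up.
- slab_silver: Like the gold slab, with a silver-coloured medal. Stays on the turntable. Origin: centre of the underside.
- slab_copper: Like the gold slab, with a dark copper-coloured medal. Stays on the turntable. Origin: centre of the underside.
- seat0 (a point): Centre of the first engraved ring on the plate's top, 85 mm from the axis along the turntable's x axis; turns with the plate. Any slab may start on any ring.
- seat1 (a point): Centre of the second engraved ring, 120 degrees counter-clockwise (seen from above) from the first.
- seat2 (a point): Centre of the third engraved ring, 240 degrees counter-clockwise from the first.
- lifter: Cranked lifter, 0.165 kg, standing by itself on its blade. Origin: centre of the blade's underside; x to the nose (free front edge), z up. Blade: slippery (friction on a slab about 0.25), 95 mm long (x -47.5 to 47.5), 64 wide, 2.5 thick. From its back edge a neck 18 mm wide climbs steeply to the handle (x -75, z 50). With the nose a little raised, a slab on the blade rests against the neck, centred near the origin.
- lifter_grip (a point): Where to pinch the lifter from above, across its y: on the handle's centre line, 105 mm behind the lifter's origin and 55 mm above the blade's underside. Handle: level dark wood bar 20 mm wide (y), 18 mm high, from x -170 to -75 and z 46 to 64 mm in the lifter's frame, brass collar at its front end. Axes as the lifter's.
- lifter_nose (a point): Middle of the blade's front edge, on the underside, 47.5 mm ahead of the lifter's origin.
- pad: Fixed square viewing pad of green felt with high grip (friction about 0.9) and a thin dark wood edge, 160 by 160 mm, 8 mm thick. Origin: centre of its underside; x and y along its sides, z up.
- weight: Squat brass counterweight with a small knob, 54 mm across, 52 mm high, 0.65 kg, loose. Leave alone. Origin: centre of the underside.
- loupe: Folding steel loupe standing unfolded: 44 by 44 mm, 60 mm high, loose and light. Leave alone. Origin: centre of the underside.
- dish: Cream ceramic dish with a few coins in it, 96 mm across, 26 mm high, loose. Leave alone. Origin: centre of the underside.
Not all that is in view belongs to the job. What is meant by the pad is not turquoise, and is the smaller of those in its own colour. There is more than one size of the lifter; the job needs the larger.

How it is judged:
On the way:
1. the gold slab rides on the lifter, clear above the turntable (height (world z) of slab_gold above 0.06 m and contact force between lifter and slab_gold above 0.3 N and contact force between slab_gold and turntable below 0.05 N and angle between slab_gold's own z axis and vertical below 0.4 rad), for 0.3 s.
At the end, for the whole second after the job is handed in: Gold slab flat and still on the pad, its centre within 34 mm of the pad's centre along both sides; silver and copper slabs flat, each within 20 mm of a turntable ring's centre; lifter flat and still on the counter, touching neither slab nor pad (x of slab_gold in the frame of pad between -0.034 and 0.034 m and y of slab_gold in the frame of pad between -0.034 and 0.034 m and height (world z) of slab_gold between 0.005 and 0.012 m and angle between each of slab_gold, slab_silver, slab_copper, lifter's own z axis and vertical below 0.06 rad and linear speed of each of slab_gold, lifter below 0.01 m/s and (horizontal distance between slab_silver and seat0 below 0.02 m or horizontal distance between slab_silver and seat1 below 0.02 m or horizontal distance between slab_silver and seat2 below 0.02 m) and (horizontal distance between slab_copper and seat0 below 0.02 m or horizontal distance between slab_copper and seat1 below 0.02 m or horizontal distance between slab_copper and seat2 below 0.02 m) and height (world z) of lifter below 0.005 m and contact force between lifter and slab_gold below 0.05 N and contact force between lifter and pad below 0.05 N).
It fails at once if the gripper or arm touches a slab (contact force between any of the fingers, the arm and slab_gold above 0.7 N or contact force between any of the fingers, the arm and slab_silver above 0.7 N or contact force between any of the fingers, the arm and slab_copper above 0.7 N).
It fails at once if the gold slab is dropped or flung (faster than 0.9 m/s) (linear speed of slab_gold above 0.9 m/s).
It fails at once if the gold slab is tipped more than 40 degrees (angle between slab_gold's own z axis and vertical above 0.7 rad).
It fails at once if the weight, loupe or dish is knocked (moved more than 15 mm or tipped over) (distance of any of weight, loupe, dish from where it was at the start of the episode above 0.015 m or angle between any of weight, loupe, dish's own z axis and vertical above 0.5 rad).
It also fails if it takes over 72 s, if anything falls off the work surface, if the arm or the gripper's body presses on something with over 40 N, if the wrist force passes 120 N, or if a joint passes its speed limit or range.

### The arm

A 6-joint arm with a two-finger parallel gripper is mounted at the origin on the work surface. World frame = base frame: x ahead of the robot, y to its left, z up, the work surface at z = 0. Lengths are in m, angles in rad, forces in N, time in s.
With the tool pointing down it reaches from about 0.35 to 0.775 m from the base axis. Payload 5.5 kg.
Tool frame: the origin (TCP) lies midway between the tips of the shut fingers; the grasp point (between the pads) lies 19 mm behind it; z points along the fingers, y is the line along which they close (so a half turn about z gives the same grasp; the last joint's range is limited). The gripper opens to 85 mm and grips with 20 to 120 N. Pads are 22 mm wide; open, the fingers measure 114 mm over their backs; the gripper's body (76 mm by 85 mm) begins 54 mm behind the grasp point. The pads swing forward as they close: fully open they stand 13 mm farther back than shut.
Start: joints at [-1.375, 0.313, 0.046, 1.304, 0, 1.431], TCP at [0.189, -0.543, 0.231] pointing down, gripper open.
Joint ranges: [-2.76, 2.76], [-0.86, 1.69], [-1.03, 1.26], [-2.2, 2.34], [-1.47, 1.5], [-3.14, 3.14]. Speed limits (rad/s): [2.57, 2.57, 3.14, 3.14, 3.14, 3.14].

### API

Orientations are given as a unit quaternion [w, x, y, z].
In Python, from workcell import env gives the robot as it stands. The module is installed in compiled form; this text tells all that it offers.
- The arm moves only by the tool servo_tool, never from a script. Its argument "increments" is a list of rows, each an object of numbers: "grip": the closure, from 0 (fully open) to 1 (shut); "x", "y", "z": the shift along the tool's x, y, z in mm; "roll": the turn about the tool's z in degrees. In form: [{"grip": .., "x": .., "y": .., "z": .., "roll": ..}, ...]. A call has 1 to 5 rows; each row shifts and turns the commanded pose from where the row before left it, along the tool's axes as they then stand; what a row does not reach is not made up. A row lasts 1/12 s, in which the tool goes at most 41.7 mm and 7.16 degrees, less where a joint would pass 70% of its speed; a pose out of reach is approached as far as the arm can. A call is refused whole if a number of a shift passes 41.7 or a number of a turn 7.16, either way. A call with a gripper value outside its range is refused whole. The fingers move at their own pace and stop on an object; "grip_force" is the grip in N (left out, the last holds). Time passes only in rows, so rows that do not move let the fingers close. It gives the time, the measured TCP pose, the force, the opening and the grip force at its end, in the units of the state.
- env.get_state(): the state, without advancing time (a new reading comes with each control period).
- env.read_camera(name): name is "side" or "top" or "wrist"; returns the picture (384x512x3 uint8, red, green, blue); there is no depth.
- env.get_calibration(name): a dict with "vertical_fov" (degrees; the focal length in pixels is half the picture's height over the tangent of half this angle, whatever the lens; pixels are square), "cx", "cy" (the principal point, pixels), "rvec" (rotation vector, rad) and "tvec" (3), from world to camera coordinates, as OpenCV has them; the wrist camera has in their place "tool_from_camera" (4x4, takes a point from camera to tool coordinates, whose origin is the TCP and whose axes are the flange's). Camera axes: x right, y down, z forward; pixel columns grow to the right and rows downward; lengths in m; the calibration is good to about 2 mm. The wrist camera is an equidistant fisheye: a pixel r from the principal point sees the ray r / f radians off the axis. A picture is of the moment at which its call begins: read the wrist's pose just before it. get_calibration takes no time and is no camera call.
- env.hand_in(): hands the job in; it is judged then, once.
The state is a dict: "clock": time; "joint_pos": joint angles; "qvel": joint speeds; "tau": joint torques, N m; "tcp_pos": TCP position; "orientation": TCP orientation; "wrist_force": force on the tool from outside, world axes, zero at the start; "ft_torque": the same for the moment, N m; "finger_gap": finger opening in m; "grip_force": force on a finger pad.
Only numpy, scipy, OpenCV 4.12 (cv2) and the standard library are available. Lean on these libraries where they do the work, as an engineer would, in place of code of your own. Each camera call takes 0.05 s, during which the arm holds its last target. There are 200 camera calls.

## Working session

There is one attempt and no reset: what is moved stays moved. The work goes in short steps, Python scripts to look and compute and a tool call to move; the robot and the scene stay as the last step left them, time stands still between calls to the robot, and variables do not carry over. Pictures are saved under pics/ and viewed, at most 10 in all, crops included, and the job is handed in when it is done.

Besides the shell and the picture viewer there is one more tool, called after "Request:" as name([rows], argument=value, ...), one row to a line, values as JSON. servo_tool: Moves the arm, as the interface text tells. Its arguments: {"type":"object","properties":{"increments":{"type":"array"},"grip_force":{"type":"number"}},"required":["increments"]}

```bash
mkdir -p pics; python3 - <<'E'
from workcell import env
import cv2,numpy as np
print(env.get_state())
for n in("side","top"):
    c=env.get_calibration(n);print(n,c)
    cv2.imwrite(f"pics/{n}0.png",env.read_camera(n)[:,:,::-1])
print(env.get_calibration("wrist"))
E
```

```text
{'clock': 0.0, 'joint_pos': array([-1.37458642e+00,  3.14018936e-01,  4.49709782e-02,  1.30362298e+00,
        2.59549221e-05,  1.43120124e+00]), 'qvel': array([ 0.00239398, -0.00027737,  0.00078912,  0.00098867,  0.00020871,
        0.00135166]), 'tau': array([ 1.25758594e-03, -4.80627036e+01,  2.98532170e+01,  1.93453190e-02,
       -2.41863745e-05,  1.29872143e-05]), 'tcp_pos': array([ 0.18937721, -0.54236428,  0.23039508]), 'orientation': array([-9.37295979e-04,  9.85937028e-01,  1.67114624e-01, -1.35568531e-05]), 'wrist_force': array([-0.06844799, -0.30929329, -0.11105111]), 'ft_torque': array([-0.01219174, -0.02749141,  0.01088945]), 'grip_force': 0.0, 'finger_gap': 0.08568935651497707}
side {'vertical_fov': 42.397435359360856, 'cx': 257.25804827181014, 'cy': 192.6078206970686, 'rvec': array([ 0.12523866, -2.89241498,  1.15192266]), 'tvec': array([0.46072168, 0.09517069, 1.48785945])}
top {'vertical_fov': 56.855399491613895, 'cx': 251.09955611784846, 'cy': 190.72329815682457, 'rvec': array([ 2.14342269, -2.13312657,  0.15795576]), 'tvec': array([-0.01639992,  0.47781744,  1.01308194])}
{'vertical_fov': 65.70646984690485, 'cx': 251.43531936327315, 'cy': 188.24803229123518, 'tool_from_camera': array([[-3.02424348e-04, -9.46462281e-01, -3.22814278e-01,
         8.25146653e-02],
       [ 9.99999844e-01, -1.34726150e-04, -5.41831924e-04,
         1.25604947e-03],
       [ 4.69331954e-04, -3.22814392e-01,  9.46462175e-01,
        -1.43222247e-01],
       [ 0.00000000e+00,  0.00000000e+00,  0.00000000e+00,
         1.00000000e+00]])}
```

View pics/top0.png

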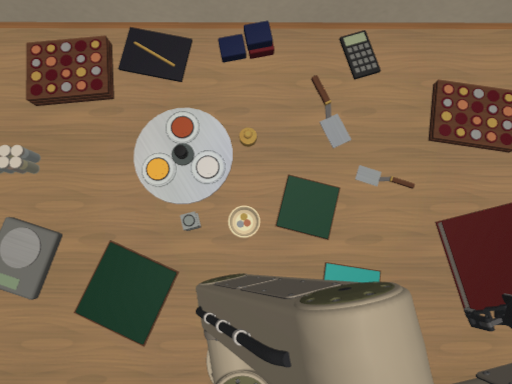

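View pics/side0.png

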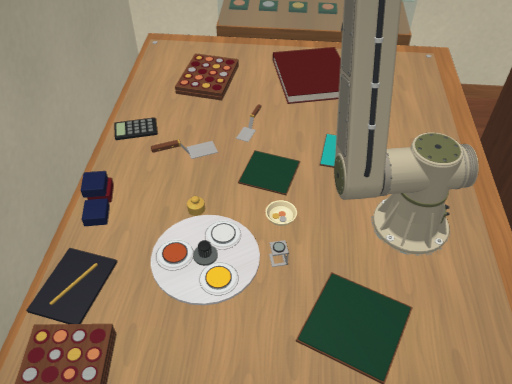

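The top view shows the gold slab at (158,169), copper at (182,127), silver at (208,167) and the knob at (182,154). The weight is at (248,136), the loupe at (190,221) and the dish at (244,221). The small green pad is at (308,207), and the larger lifter has its blade at (336,130) and handle at (320,88).

```bash
cat > h.py <<'E'
from workcell import env
import cv2,numpy as np
from scipy.spatial.transform import Rotation as R
def K(c): 
    f=192/np.tan(np.radians(c["vertical_fov"])/2); return np.array([[f,0,c["cx"]],[0,f,c["cy"]],[0,0,1.]])
def cast(n,uv,z,st=None):
    c=env.get_calibration(n);k=K(c);uv=np.atleast_2d(np.float64(uv))
    if n=="wrist":
        d=uv-[c["cx"],c["cy"]];r=np.linalg.norm(d,axis=1)+1e-9;t=r/k[0,0]
        D=np.c_[d/r[:,None]*np.sin(t)[:,None],np.cos(t)]
        T=c["tool_from_camera"];Rw=rot(st);D=D@T[:3,:3].T@Rw.T;o=st["tcp_pos"]+Rw@T[:3,3]
    else:
        Rm=cv2.Rodrigues(c["rvec"])[0];D=np.c_[uv,np.ones(len(uv))]@np.linalg.inv(k).T@Rm;o=-Rm.T@c["tvec"]
    return o+D*((z-o[2])/D[:,2])[:,None]
def rot(st):
    q=st["orientation"];return R.from_quat([*q[1:],q[0]]).as_matrix()
def blobs(im,lo,hi,amin=60):
    m=cv2.inRange(cv2.cvtColor(im,cv2.COLOR_RGB2HSV),lo,hi)
    cs=cv2.findContours(m,cv2.RETR_EXTERNAL,cv2.CHAIN_APPROX_NONE)[0]
    return [c[:,0].astype(float) for c in cs if cv2.contourArea(c)>amin]
E
python3 - <<'E'
from h import *
im=env.read_camera("top");np.set_printoptions(precision=4,suppress=True)
def near(bs,p): return min(bs,key=lambda b:np.hypot(*(b.mean(0)-p)))
def cen(P): return cv2.minEnclosingCircle(P[:,:2].astype(np.float32))
for n,lo,hi,z,p in [("gold",(15,150,150),(32,255,255),.04,(158,169)),("copper",(0,150,80),(12,255,220),.04,(182,127)),("knob",(0,0,0),(180,255,75),.082,(182,150)),
 ("weight",(18,90,60),(35,255,255),.03,(248,136)),("pad",(60,60,10),(90,255,90),.008,(308,207)),("bladeL",(90,10,100),(125,90,255),.0025,(336,130)),("dish",(15,20,200),(40,90,255),.026,(244,221))]:
    b=near(blobs(im,lo,hi,20),p); P=cast("top",b,z); print(n,b.mean(0),cen(P),cv2.contourArea(b.astype(np.float32)))
    if n in("pad","bladeL"):
        r=cv2.minAreaRect(P[:,:2].astype(np.float32)*1000);print(r,cv2.boxPoints(r))
print(cast("top",[[208,167]],.044),cast("top",[[190,221]],.05),"handle ends",cast("top",[[315,78],[328,103],[320,88]],.064))
# table plate ellipse from side too
s=env.read_camera("side")
for n,uv,z in [("knobtop",(204,244),.082),("gold",(218,277),.04),("copper",(174,253),.04),("silver",(223,234),.04),("blade",(203,150),.0025),("h",(153,148),.06),("h2",(177,144),.06),("pad",(270,172),.008),("loupe base",(280,262),.0),("dish",(281,212),.02),("weight",(195,206),.03)]:
    print(n,cast("side",[uv],z))
cv2.imwrite("pics/c.png",cv2.resize(im[60:260,110:390][:,:,::-1],None,fx=2.85,fy=2.85,interpolation=cv2.INTER_CUBIC))
E
```

```text
gold [157.2542 168.339 ] ((0.5435417294502258, 0.26606568694114685), 0.032455265522003174) 323.5
copper [181.7818 126.6727] ((0.6733941435813904, 0.1977650225162506), 0.03225286304950714) 303.5
knob [180.725 151.55 ] ((0.583949863910675, 0.1893456131219864), 0.022946499288082123) 152.0
weight [247.6667 136.3137] ((0.6466522812843323, -0.0017581930151209235), 0.03031829185783863) 243.5
pad [307.4643 206.8367] ((0.435192346572876, -0.1842191368341446), 0.10816656798124313) 2566.0
((435.0893249511719, -184.4516143798828), (155.73362731933594, 156.1614227294922), 75.75657653808594) [[ 340.2504 -240.7136]
 [ 491.6113 -279.1359]
 [ 529.9283 -128.1896]
 [ 378.5674  -89.7674]]
bladeL [225.0549 167.2527] ((0.5542377233505249, 0.06707312166690826), 0.049756210297346115) 67.5
((554.7662353515625, 68.94680786132812), (25.84698486328125, 99.2813949584961), 74.24459838867188) [[503.4814  69.9879]
 [599.0328  43.0299]
 [606.051   67.9058]
 [510.4997  94.8638]]
dish [243.631  220.8333] ((0.38957729935646057, 0.007398128975182772), 0.04696659743785858) 23.0
[[0.5476 0.1144 0.044 ]] [[0.3866 0.1618 0.05  ]] handle ends [[ 0.82   -0.206   0.064 ]
 [ 0.7404 -0.2431  0.064 ]
 [ 0.7879 -0.2203  0.064 ]]
knobtop [[0.5903 0.1903 0.082 ]]
gold [[0.5444 0.2635 0.04  ]]
copper [[0.6756 0.1966 0.04  ]]
silver [[0.5503 0.1186 0.04  ]]
blade [[ 0.6732 -0.2718  0.0025]]
h [[ 0.8239 -0.2031  0.06  ]]
h2 [[ 0.7493 -0.23    0.06  ]]
pad [[ 0.4354 -0.1784  0.008 ]]
loupe base [[0.3837 0.1724 0.    ]]
dish [[0.3904 0.0034 0.02  ]]
weight [[0.6501 0.0113 0.03  ]]
```

View pics/c.png

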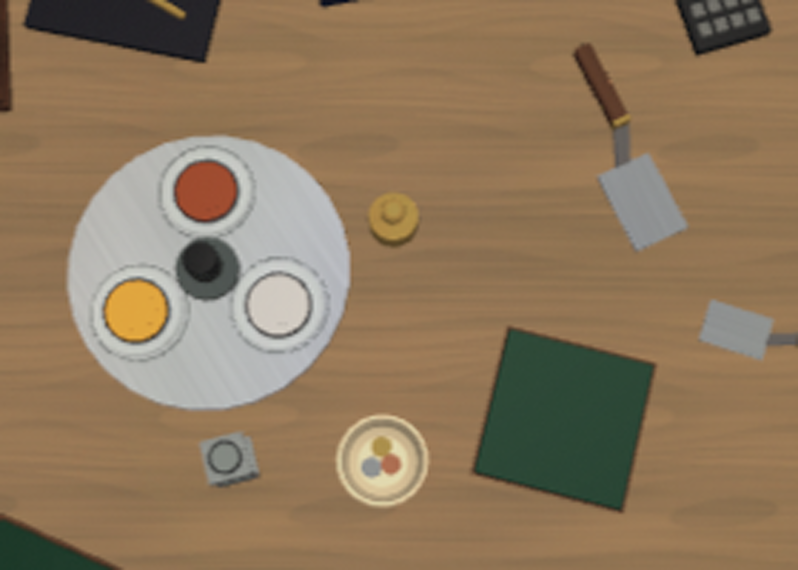

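Request:
servo_tool([
  {"grip": 0,"x": 39.2,"y": -10.5,"z": 2},
  {"grip": 0,"x": 39.2,"y": -10.5,"z": 2},
  {"grip": 0,"x": 39.2,"y": -10.5,"z": 2},
  {"grip": 0,"x": 39.2,"y": -10.5,"z": 2},
  {"grip": 0,"x": 39.2,"y": -10.5,"z": 2},
])

```text
invalid input at $.increments[0]: expected keys grip, x, y, z, roll
```

Request:
servo_tool([
  {"grip": 0,"x": 39.2,"y": -10.5,"z": 2},
  {"grip": 0,"x": 39.2,"y": -10.5,"z": 2},
  {"grip": 0,"x": 39.2,"y": -10.5,"z": 2},
  {"grip": 0,"x": 39.2,"y": -10.5,"z": 2},
  {"grip": 0,"x": 39.2,"y": -10.5,"z": 2},
])

```text
invalid input at $.increments[0]: expected keys grip, x, y, z, roll
```

Request:
servo_tool([
  {"grip": 0,"x": 39.2,"y": -10.5,"z": 2},
  {"grip": 0,"x": 39.2,"y": -10.5,"z": 2},
  {"grip": 0,"x": 39.2,"y": -10.5,"z": 2},
  {"grip": 0,"x": 39.2,"y": -10.5,"z": 2,"roll": -6},
  {"grip": 0},
])

```text
invalid input at $.increments[0]: expected keys grip, x, y, z, roll
```

```bash
python3 - <<'E'
from h import *
np.set_printoptions(precision=4,suppress=True)
st=env.get_state();im=env.read_camera("wrist");print(st["tcp_pos"],st["joint_pos"],rot(st))
t=env.read_camera("top")
cv2.imwrite("pics/w1.png",im[:,:,::-1])
import pickle;pickle.dump((st,im,t),open("w1.pkl","wb"))
E
```

```text
[ 0.1894 -0.5426  0.2307] [-1.3746  0.3137  0.0454  1.3036 -0.      1.4312] [[ 0.9442  0.3295 -0.0002]
 [ 0.3295 -0.9442  0.0011]
 [ 0.0001 -0.0011 -1.    ]]
```

View pics/w1.png

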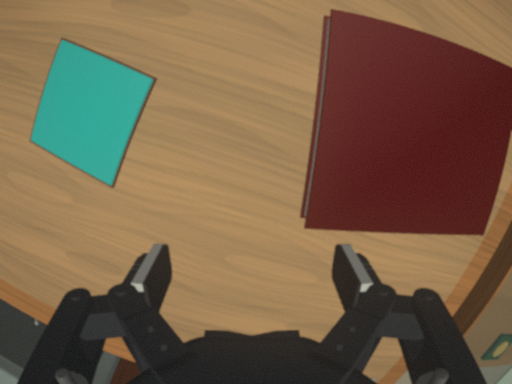

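Request:
servo_tool([
  {"grip": 0,"x": 39.2,"y": -10.5,"z": 2,"roll": 0},
  {"grip": 0,"x": 39.2,"y": -10.5,"z": 2,"roll": 0},
  {"grip": 0,"x": 39.2,"y": -10.5,"z": 2,"roll": 0},
  {"grip": 0,"x": 39.2,"y": -10.5,"z": 2,"roll": 0},
  {"grip": 0,"x": 39.2,"y": -10.5,"z": 2,"roll": 0},
])

```text
clock: 0.72
tcp_pos: [0.3584, -0.4276, 0.2213]
orientation: [0.0, 0.986, 0.167, 0.0]
wrist_force: [-0.3, -1.1, -0.3]
finger_gap: 0.0858
grip_force: 0.0
```

Request:
servo_tool([
  {"grip": 0,"x": 39.2,"y": -10.5,"z": 2,"roll": 0},
  {"grip": 0,"x": 39.2,"y": -10.5,"z": 2,"roll": 0},
  {"grip": 0,"x": 39.2,"y": -10.5,"z": 2,"roll": 0},
  {"grip": 0,"x": 39.2,"y": -10.5,"z": 2,"roll": 0},
  {"grip": 0,"x": 39.2,"y": -10.5,"z": 2,"roll": 0},
])

```text
clock: 1.13
tcp_pos: [0.5265, -0.3132, 0.2113]
orientation: [0.0, 0.986, 0.167, 0.0]
wrist_force: [0.5, -1.3, 1.4]
finger_gap: 0.0853
grip_force: 0.0
```

Request:
servo_tool([
  {"grip": 0,"x": 39.2,"y": -10.5,"z": 2,"roll": 0},
  {"grip": 0,"x": 39.2,"y": -10.5,"z": 2,"roll": 0},
  {"grip": 0,"x": 39.2,"y": -10.5,"z": 2,"roll": 0},
  {"grip": 0,"x": 39.2,"y": -10.5,"z": 2,"roll": 0},
  {"grip": 0,"x": 0,"y": 0,"z": 0,"roll": -7},
])

```text
clock: 1.55
tcp_pos: [0.664, -0.2179, 0.2009]
orientation: [-0.001, 0.973, 0.23, 0.001]
wrist_force: [-2.1, -1.4, -0.7]
finger_gap: 0.0854
grip_force: 0.0
```

Request:
servo_tool([
  {"grip": 0,"x": 0,"y": 0,"z": 0,"roll": -7.1},
  {"grip": 0,"x": 0,"y": 0,"z": 0,"roll": -7.1},
  {"grip": 0,"x": 0,"y": 0,"z": 0,"roll": -7.1},
  {"grip": 0,"x": 0,"y": 0,"z": 0,"roll": -7.1},
  {"grip": 0,"x": 0,"y": 0,"z": 0,"roll": -7.1},
])

```text
clock: 1.97
tcp_pos: [0.6592, -0.2231, 0.2029]
orientation: [-0.0, 0.857, 0.516, -0.0]
wrist_force: [-0.2, -0.4, -0.1]
finger_gap: 0.0854
grip_force: 0.0
```

Request:
servo_tool([
  {"grip": 0,"x": 0,"y": 0,"z": 0,"roll": -7.1},
  {"grip": 0,"x": 0,"y": 0,"z": 0,"roll": -7.1},
  {"grip": 0,"x": 0,"y": 0,"z": 0,"roll": -7.1},
  {"grip": 0,"x": 0,"y": 0,"z": 0,"roll": -7.1},
  {"grip": 0,"x": 0,"y": 0,"z": 0,"roll": -7.1},
])

```text
clock: 2.38
tcp_pos: [0.6591, -0.2233, 0.203]
orientation: [-0.0, 0.659, 0.752, -0.0]
wrist_force: [0.3, -0.2, 0.5]
finger_gap: 0.0854
grip_force: 0.0
```

Request:
servo_tool([
  {"grip": 0,"x": 0,"y": 0,"z": 0,"roll": -7.1},
  {"grip": 0,"x": 0,"y": 0,"z": 0,"roll": -7.1},
  {"grip": 0,"x": 0,"y": 0,"z": 0,"roll": -7.1},
  {"grip": 0,"x": 0,"y": 0,"z": 0,"roll": -7.1},
  {"grip": 0,"x": 0,"y": 0,"z": 0,"roll": -7.1},
])

```text
clock: 2.8
tcp_pos: [0.6591, -0.2233, 0.2031]
orientation: [-0.0, 0.398, 0.917, -0.0]
wrist_force: [-0.5, 0.0, -0.1]
finger_gap: 0.0854
grip_force: 0.0
```

Request:
servo_tool([
  {"grip": 0,"x": 0,"y": 0,"z": 0,"roll": -7.1},
  {"grip": 0,"x": 0,"y": 0,"z": 0,"roll": -7.1},
  {"grip": 0,"x": 0,"y": 0,"z": 0,"roll": -7.1},
  {"grip": 0,"x": 0,"y": 0,"z": 0,"roll": -7.1},
  {"grip": 0,"x": 0,"y": 0,"z": 0,"roll": -7.1},
])

```text
clock: 3.22
tcp_pos: [0.6591, -0.2233, 0.203]
orientation: [-0.0, 0.099, 0.995, 0.0]
wrist_force: [-0.1, 0.2, -0.2]
finger_gap: 0.0853
grip_force: 0.0
```

Request:
servo_tool([
  {"grip": 0,"x": 0,"y": 0,"z": 0,"roll": -7.1},
  {"grip": 0,"x": 0,"y": 0,"z": 0,"roll": -7.1},
  {"grip": 0,"x": 0,"y": 0,"z": 0,"roll": -7.1},
  {"grip": 0,"x": 0,"y": 0,"z": 0,"roll": -7.1},
  {"grip": 0,"x": 0,"y": 0,"z": 0,"roll": -7.1},
])

```text
clock: 3.63
tcp_pos: [0.6591, -0.2233, 0.203]
orientation: [-0.0, -0.209, 0.978, 0.0]
wrist_force: [-0.1, -0.2, 0.6]
finger_gap: 0.0851
grip_force: 0.0
```

```bash
python3 - <<'E'
from h import *
np.set_printoptions(precision=4,suppress=True)
st=env.get_state();im=env.read_camera("wrist");print(st["clock"],st["tcp_pos"],st["joint_pos"],rot(st))
t=env.read_camera("top")
cv2.imwrite("pics/w2.png",im[:,:,::-1]);cv2.imwrite("pics/t2.png",t[:,:,::-1])
import pickle;pickle.dump((st,im,t),open("w2.pkl","wb"))
E
```

```text
3.6333 [ 0.6591 -0.2233  0.203 ] [-0.4418  0.5683  0.3692  1.3721 -0.0001 -0.8623] [[-0.9129 -0.4082 -0.0004]
 [-0.4082  0.9129  0.0001]
 [ 0.0003  0.0003 -1.    ]]
```

View pics/w2.png

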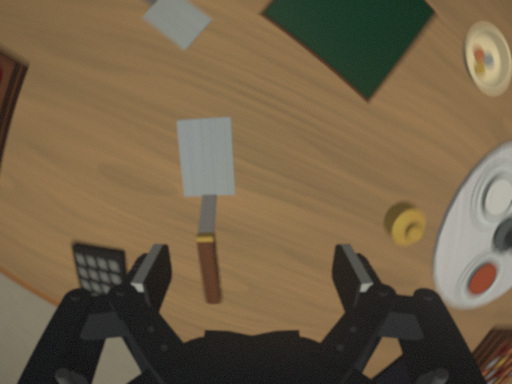

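The wrist view shows the lifter's blade at about (206,157) and its handle from (206,236) to (212,302).

```bash
python3 - <<'E'
from h import *
import pickle
np.set_printoptions(precision=4,suppress=True)
st,im,t=pickle.load(open("w2.pkl","rb"))
g=cv2.cvtColor(im,cv2.COLOR_RGB2HSV)
bs=blobs(im,(0,0,90),(180,60,255),400)
b=min(bs,key=lambda b:np.hypot(*(b.mean(0)-(206,157))))
b=b[b[:,1]<194]
P=cast("wrist",b,.0025,st);r=cv2.minAreaRect((P[:,:2]*1000).astype(np.float32));print("blade",r,cv2.boxPoints(r))
hb=blobs(im,(0,100,20),(14,255,130),200);h=min(hb,key=lambda b:np.hypot(*(b.mean(0)-(208,270))))
print(h.min(0),h.max(0))
P=cast("wrist",h,.060,st);r=cv2.minAreaRect((P[:,:2]*1000).astype(np.float32));print("handle",r,cv2.boxPoints(r))
vx=cv2.fitLine((P[:,:2]*1000).astype(np.float32),cv2.DIST_L2,0,.01,.01).ravel();print(vx,np.degrees(np.arctan2(vx[1],vx[0])))
pb=blobs(im,(60,60,10),(90,255,120),1000);p=max(pb,key=len);P=cast("wrist",p[p[:,1]>3],.008,st)[:,:2];print("pad tip",P[P[:,0].argmax()])
wk=blobs(im,(18,90,60),(35,255,255),100)
for k in wk: print("w",k.mean(0),cast("wrist",[k.mean(0)],.03,st))
E
```

```text
blade ((675.75830078125, -276.7936706542969), (93.89237976074219, 65.05281829833984), 26.159399032592773) [[ 619.2809 -268.2961]
 [ 647.9607 -326.6856]
 [ 732.2357 -285.2913]
 [ 703.5559 -226.9017]]
[197. 243.] [220. 303.]
handle ((790.215087890625, -219.78897094726562), (87.5325927734375, 20.594833374023438), 26.1606502532959) [[ 746.3921 -229.8425]
 [ 755.4722 -248.3276]
 [ 834.0381 -209.7354]
 [ 824.958  -191.2503]]
[   0.8977    0.4405  787.5591 -221.0198] 26.137457
pad tip [ 0.5264 -0.1363]
w [241.3    289.9946] [[ 0.817  -0.1686  0.03  ]]
w [204.0312 237.0312] [[ 0.7615 -0.2415  0.03  ]]
w [257.563  242.8915] [[ 0.742  -0.1793  0.03  ]]
w [402.0732 221.9146] [[ 0.6438 -0.0182  0.03  ]]
w [479.1778  68.2222] [[ 0.4128 -0.0134  0.03  ]]
w [242.0253 119.9081] [[ 0.6154 -0.2548  0.03  ]]
w [401.7739  56.005 ] [[ 0.4679 -0.1238  0.03  ]]
```

Request:
servo_tool([
  {"grip": 0,"x": -19.6,"y": -13.1,"z": 26,"roll": -2},
  {"grip": 0,"x": -19.6,"y": -13.1,"z": 26,"roll": 0},
  {"grip": 0,"x": -19.6,"y": -13.1,"z": 26,"roll": 0},
  {"grip": 0,"x": -19.6,"y": -13.1,"z": 26,"roll": 0},
  {"grip": 0,"x": 0,"y": 0,"z": 0,"roll": 0},
])

```text
clock: 4.15
tcp_pos: [0.7517, -0.236, 0.0876]
orientation: [-0.005, -0.221, 0.975, 0.004]
wrist_force: [-2.6, 1.1, -3.5]
finger_gap: 0.0857
grip_force: 0.0
```

Request:
servo_tool([
  {"grip": 0,"x": 0,"y": 0,"z": 0,"roll": 0},
])

```text
clock: 4.23
tcp_pos: [0.751, -0.2363, 0.0939]
orientation: [-0.003, -0.222, 0.975, 0.002]
wrist_force: [-0.7, 0.9, 0.4]
finger_gap: 0.0851
grip_force: 0.0
```

Request:
servo_tool([
  {"grip": 0,"x": 0,"y": -1.5,"z": 20,"roll": 0},
  {"grip": 0,"x": 0,"y": -1.5,"z": 20,"roll": 0},
  {"grip": 0,"x": 0,"y": 0,"z": 18,"roll": 0},
  {"grip": 0,"x": 0,"y": 0,"z": 0,"roll": 0},
  {"grip": 0,"x": 0,"y": 0,"z": 0,"roll": 0},
])

```text
clock: 4.65
tcp_pos: [0.7531, -0.24, 0.0429]
orientation: [0.0, -0.222, 0.975, -0.0]
wrist_force: [0.3, -0.2, -0.2]
finger_gap: 0.0856
grip_force: 0.0
```

```bash
python3 - <<'E'
from h import *
np.set_printoptions(precision=4,suppress=True)
st=env.get_state();im=env.read_camera("wrist");print(st["clock"],st["tcp_pos"],st["joint_pos"],rot(st),st["wrist_force"])
cv2.imwrite("pics/w3.png",im[:,:,::-1])
E
```

```text
4.65 [ 0.7531 -0.24    0.0429] [-0.4098  0.8357  0.4631  1.198  -0.0001 -0.8575] [[-0.9015 -0.4329  0.0001]
 [-0.4329  0.9015 -0.0002]
 [ 0.     -0.0002 -1.    ]] [ 0.315  -0.2391 -0.158 ]
```

View pics/w3.png

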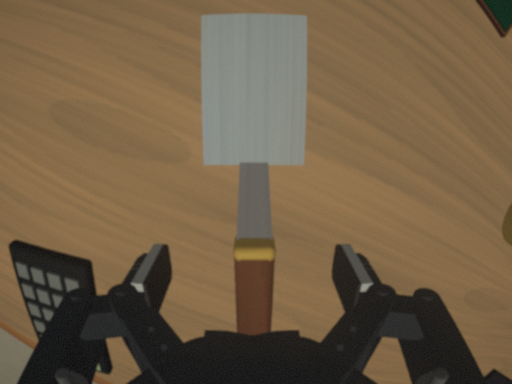

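Request:
servo_tool([
  {"grip": 0,"x": 0,"y": 0,"z": 7,"roll": 0},
  {"grip": 1,"x": 0,"y": 0,"z": 0,"roll": 0},
  {"grip": 1,"x": 0,"y": 0,"z": 0,"roll": 0},
  {"grip": 1,"x": 0,"y": 0,"z": 0,"roll": 0},
  {"grip": 1,"x": 0,"y": 0,"z": 0,"roll": 0},
], grip_force=100)

```text
clock: 5.12
tcp_pos: [0.754, -0.24, 0.0348]
orientation: [0.0, -0.223, 0.975, -0.0]
wrist_force: [0.3, -0.6, -0.2]
finger_gap: 0.0394
grip_force: 0.0
```

Request:
servo_tool([
  {"grip": 1,"x": 0,"y": 0,"z": 0,"roll": 0},
  {"grip": 1,"x": 0,"y": 0,"z": 0,"roll": 0},
  {"grip": 1,"x": 0,"y": 0,"z": 0,"roll": 0},
  {"grip": 1,"x": 0,"y": 0,"z": 0,"roll": 0},
  {"grip": 1,"x": 0,"y": 0,"z": 0,"roll": 0},
])

```text
clock: 5.53
tcp_pos: [0.7539, -0.24, 0.0347]
orientation: [0.0, -0.223, 0.975, -0.0]
wrist_force: [-0.0, 0.6, 1.9]
finger_gap: 0.0185
grip_force: 97.4
```

Request:
servo_tool([
  {"grip": 1,"x": 0,"y": 0,"z": -20,"roll": 0},
  {"grip": 1,"x": 0,"y": 0,"z": -40,"roll": 0},
  {"grip": 1,"x": 0,"y": 0,"z": -40,"roll": 0},
  {"grip": 1,"x": 0,"y": 0,"z": -40,"roll": 0},
  {"grip": 1,"x": 0,"y": 0,"z": -25,"roll": 0},
])

```text
clock: 5.95
tcp_pos: [0.7544, -0.2402, 0.2039]
orientation: [0.002, -0.223, 0.975, -0.001]
wrist_force: [1.5, -1.4, 0.6]
finger_gap: 0.0185
grip_force: 98.0
```

Request:
servo_tool([
  {"grip": 1,"x": 0,"y": 39,"z": 0,"roll": 0},
  {"grip": 1,"x": 0,"y": 39,"z": 0,"roll": 0},
  {"grip": 1,"x": 0,"y": 39,"z": 0,"roll": 0},
  {"grip": 1,"x": 0,"y": 39,"z": 0,"roll": 0},
  {"grip": 1,"x": 0,"y": 39,"z": 0,"roll": 0},
])

```text
clock: 6.37
tcp_pos: [0.6678, -0.0629, 0.1984]
orientation: [-0.0, -0.223, 0.975, 0.0]
wrist_force: [0.9, 0.5, -0.7]
finger_gap: 0.0181
grip_force: 98.0
```

Request:
servo_tool([
  {"grip": 1,"x": 0,"y": 39,"z": 0,"roll": 0},
  {"grip": 1,"x": 0,"y": 39,"z": 0,"roll": 0},
  {"grip": 1,"x": 0,"y": 39,"z": 0,"roll": 0},
  {"grip": 1,"x": 0,"y": 39,"z": 0,"roll": 0},
  {"grip": 1,"x": 0,"y": 39,"z": 0,"roll": 0},
])

```text
clock: 6.78
tcp_pos: [0.583, 0.1129, 0.1988]
orientation: [-0.0, -0.223, 0.975, 0.0]
wrist_force: [0.2, 0.8, -1.4]
finger_gap: 0.0185
grip_force: 98.0
```

Request:
servo_tool([
  {"grip": 1,"x": 0,"y": 39,"z": 0,"roll": 0},
  {"grip": 1,"x": 0,"y": 39,"z": 0,"roll": 0},
  {"grip": 1,"x": 0,"y": 39,"z": 0,"roll": 0},
  {"grip": 1,"x": 0,"y": 39,"z": 0,"roll": 0},
  {"grip": 1,"x": 0,"y": 39,"z": 0,"roll": 0},
])

```text
clock: 7.2
tcp_pos: [0.4984, 0.2885, 0.1989]
orientation: [-0.0, -0.223, 0.975, -0.0]
wrist_force: [0.3, 1.0, -1.6]
finger_gap: 0.0185
grip_force: 98.0
```

Request:
servo_tool([
  {"grip": 1,"x": 0,"y": 39,"z": 0,"roll": 0},
  {"grip": 1,"x": 0,"y": 39,"z": 0,"roll": 0},
  {"grip": 1,"x": 0,"y": 39,"z": 0,"roll": 0},
  {"grip": 1,"x": 0,"y": 39,"z": 0,"roll": 0},
  {"grip": 1,"x": 0,"y": 0,"z": 0,"roll": -6},
])

```text
clock: 7.62
tcp_pos: [0.4281, 0.4332, 0.1986]
orientation: [-0.0, -0.277, 0.961, 0.001]
wrist_force: [0.2, -0.5, -1.3]
finger_gap: 0.0185
grip_force: 98.2
```

Request:
servo_tool([
  {"grip": 1,"x": 0,"y": 0,"z": 0,"roll": -7},
  {"grip": 1,"x": 0,"y": 0,"z": 0,"roll": -7},
  {"grip": 1,"x": 0,"y": 0,"z": 0,"roll": -7},
  {"grip": 1,"x": 0,"y": 0,"z": 0,"roll": -7},
  {"grip": 1,"x": 0,"y": 0,"z": 0,"roll": -7},
])

```text
clock: 8.03
tcp_pos: [0.4316, 0.4275, 0.1986]
orientation: [-0.0, -0.553, 0.833, 0.0]
wrist_force: [-0.3, 0.3, -2.0]
finger_gap: 0.0183
grip_force: 98.3
```

Request:
servo_tool([
  {"grip": 1,"x": 0,"y": 0,"z": 0,"roll": -7},
  {"grip": 1,"x": 0,"y": 0,"z": 0,"roll": -7},
  {"grip": 1,"x": 0,"y": 0,"z": 0,"roll": -7},
  {"grip": 1,"x": 0,"y": 0,"z": 0,"roll": -7},
  {"grip": 1,"x": 0,"y": 0,"z": 0,"roll": -7},
])

```text
clock: 8.45
tcp_pos: [0.4317, 0.4274, 0.1986]
orientation: [0.0, 0.778, -0.629, -0.0]
wrist_force: [0.5, -0.5, -1.4]
finger_gap: 0.0185
grip_force: 98.3
```

Request:
servo_tool([
  {"grip": 1,"x": 0,"y": 0,"z": 0,"roll": -7},
  {"grip": 1,"x": 0,"y": 0,"z": 0,"roll": -7},
  {"grip": 1,"x": 0,"y": 0,"z": 0,"roll": -6},
  {"grip": 1,"x": 0,"y": 0,"z": 0,"roll": 0},
  {"grip": 1,"x": 0,"y": 0,"z": 0,"roll": 0},
])

```text
clock: 8.87
tcp_pos: [0.4317, 0.4274, 0.1988]
orientation: [0.0, 0.873, -0.488, -0.0]
wrist_force: [0.6, -0.2, -0.8]
finger_gap: 0.019
grip_force: 98.2
```

```bash
cat > meas.py <<'E'
from h import *
import sys
np.set_printoptions(precision=4,suppress=True)
st=env.get_state();im=env.read_camera("wrist");t=env.read_camera("top");s=env.read_camera("side")
r=rot(st);print(st["clock"],"tcp",st["tcp_pos"],"psi",np.degrees(np.arctan2(r[1,0],r[0,0])),"z",r[:,2],"F",st["wrist_force"],st["finger_gap"],st["grip_force"],"q",st["joint_pos"])
for n,i in(("w",im),("t",t),("s",s)): cv2.imwrite(f"pics/{n}{sys.argv[1]}.png",i[:,:,::-1])
T=env.get_calibration("wrist")["tool_from_camera"]
for nm,i,lo,hi,a,z in (("top",t,(15,150,150),(32,255,255),100,.04),("side",s,(15,150,150),(32,255,255),100,.04),("wrist",im,(15,150,150),(32,255,255),300,.04),
  ("top",t,(0,150,80),(12,255,220),150,.04),("side",s,(0,150,80),(12,255,220),100,.04)):
    for b in blobs(i,lo,hi,a):
        P=cast(nm,b,z,st)[:,:2].astype(np.float32); c,rad=cv2.minEnclosingCircle(P)
        if .025<rad<.04: print(nm,"disc px",b.mean(0),"world",np.array(c),rad)
E
python3 meas.py 4; python3 - <<'E'
import cv2,numpy as np
a=cv2.imread("pics/w3.png");b=cv2.imread("pics/w4.png")
cv2.imwrite("pics/c4.png",np.hstack([a[:270,150:350],b[:270,:]]))
E
```

```text
8.8667 tcp [0.4317 0.4274 0.1988] psi -58.431859882180746 z [-0.0008 -0.0004 -1.    ] F [ 0.6111 -0.2281 -0.7769] 0.019013220269430975 98.16643238067627 q [ 0.6483  0.3876  0.0731  1.2572  0.0001 -1.4735]
top disc px [157.1864 168.3559] world [0.5438 0.2665] 0.03208363056182861
side disc px [215.7937 276.1429] world [0.5453 0.2616] 0.0324452742934227
side disc px [195.0476 202.8333] world [0.6502 0.0058] 0.027024827897548676
wrist disc px [242.       3.0196] world [0.5326 0.2792] 0.02506820298731327
top disc px [181.7818 126.6727] world [0.6734 0.1978] 0.03225286304950714
side disc px [174.431  252.1207] world [0.6752 0.1926] 0.03199945390224457
```

View pics/c4.png

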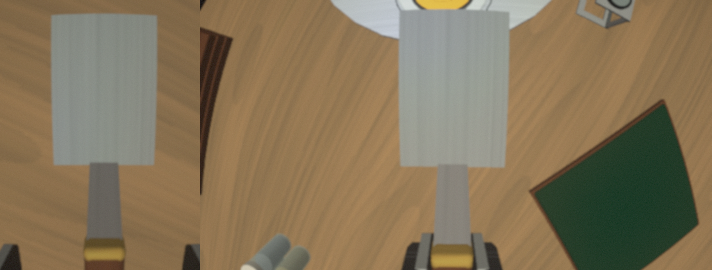

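Request:
servo_tool([
  {"grip": 1,"x": 0,"y": -10.5,"z": 30,"roll": 0},
  {"grip": 1,"x": 0,"y": 0,"z": 40,"roll": 0},
  {"grip": 1,"x": 0,"y": 0,"z": 35,"roll": 0},
  {"grip": 1,"x": 4,"y": 0,"z": 20,"roll": 0},
  {"grip": 1,"x": 4,"y": 0,"z": 0,"roll": 0},
])

```text
clock: 9.43
tcp_pos: [0.4421, 0.4241, 0.0691]
orientation: [0.004, 0.873, -0.487, -0.002]
wrist_force: [-1.2, -0.1, -1.9]
finger_gap: 0.0184
grip_force: 98.2
```

Request:
servo_tool([
  {"grip": 1,"x": 0,"y": 0,"z": 0,"roll": 0},
  {"grip": 1,"x": 0,"y": 0,"z": 0,"roll": 0},
  {"grip": 1,"x": 0,"y": 0,"z": 0,"roll": 0},
])

```text
clock: 9.68
tcp_pos: [0.4465, 0.4272, 0.0766]
orientation: [-0.002, 0.873, -0.487, 0.001]
wrist_force: [-0.1, 0.1, -1.1]
finger_gap: 0.0185
grip_force: 98.2
```

```bash
python3 meas.py 5
```

```text
9.6833 tcp [0.4465 0.4272 0.0766] psi -58.29386152515343 z [ 0.0031  0.0023 -1.    ] F [-0.1195  0.0934 -1.1259] 0.01845656194416029 98.22868824005127 q [ 0.6335  0.4759 -0.1012  0.9899  0.0001 -1.4907]
top disc px [157.1864 168.3729] world [0.5438 0.2665] 0.03208363056182861
side disc px [217.6066 276.6393] world [0.5449 0.2617] 0.03253234922885895
side disc px [195.0476 202.8333] world [0.6502 0.0058] 0.027024827897548676
top disc px [181.7818 126.6727] world [0.6734 0.1978] 0.03225286304950714
side disc px [174.431  252.1207] world [0.6752 0.1931] 0.032017700374126434
```

View pics/w5.png

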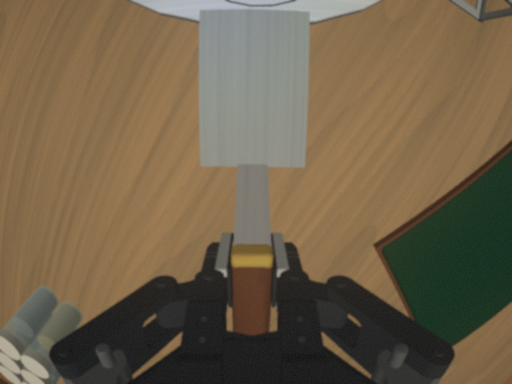

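Request:
servo_tool([
  {"grip": 1,"x": 0,"y": 0,"z": 1.5,"roll": 0},
  {"grip": 1,"x": 0,"y": 0,"z": 1.5,"roll": 0},
  {"grip": 1,"x": 0,"y": 0,"z": 1.5,"roll": 0},
  {"grip": 1,"x": 0,"y": 0,"z": 1,"roll": 0},
  {"grip": 1,"x": 0,"y": 0,"z": 0,"roll": 0},
])

```text
clock: 10.25
tcp_pos: [0.445, 0.4262, 0.0685]
orientation: [0.0, 0.874, -0.487, 0.0]
wrist_force: [-0.1, -0.1, -0.3]
finger_gap: 0.0184
grip_force: 98.4
```

Request:
servo_tool([
  {"grip": 1,"x": 0,"y": 0,"z": 0,"roll": 0},
  {"grip": 1,"x": 0,"y": 0,"z": 0,"roll": 0},
  {"grip": 1,"x": 0,"y": 0,"z": 0,"roll": 0},
])

```text
clock: 10.5
tcp_pos: [0.445, 0.4262, 0.0687]
orientation: [0.0, 0.874, -0.487, 0.0]
wrist_force: [-0.2, -0.4, -1.4]
finger_gap: 0.0183
grip_force: 98.3
```

Request:
servo_tool([
  {"grip": 1,"x": 0,"y": 0,"z": 0.7,"roll": 0},
  {"grip": 1,"x": 0,"y": 0,"z": 0,"roll": 0},
  {"grip": 1,"x": 0,"y": 0,"z": 0,"roll": 0},
])

```text
clock: 10.75
tcp_pos: [0.4452, 0.4263, 0.0682]
orientation: [-0.0, 0.874, -0.487, 0.0]
wrist_force: [-0.2, -0.3, 0.8]
finger_gap: 0.0186
grip_force: 98.5
```

Request:
servo_tool([
  {"grip": 1,"x": 0,"y": 0,"z": 0.7,"roll": 0},
  {"grip": 1,"x": 0,"y": 0,"z": 0,"roll": 0},
  {"grip": 1,"x": 0,"y": 0,"z": 0,"roll": 0},
])

```text
clock: 11.0
tcp_pos: [0.4452, 0.4265, 0.0677]
orientation: [-0.0, 0.874, -0.487, 0.0]
wrist_force: [-0.7, 1.3, 2.2]
finger_gap: 0.0187
grip_force: 98.8
```

Request:
servo_tool([
  {"grip": 1,"x": 3,"y": 0,"z": -0.6,"roll": 0},
  {"grip": 1,"x": 5,"y": 0,"z": 0,"roll": 0},
  {"grip": 1,"x": 5,"y": 0,"z": 0,"roll": 0},
  {"grip": 1,"x": 5,"y": 0,"z": 0,"roll": 0},
  {"grip": 1,"x": 5,"y": 0,"z": 0,"roll": 0},
])

```text
clock: 11.42
tcp_pos: [0.4576, 0.4063, 0.0682]
orientation: [-0.0, 0.873, -0.487, 0.0]
wrist_force: [-1.7, 1.9, 2.7]
finger_gap: 0.0187
grip_force: 98.8
```

Request:
servo_tool([
  {"grip": 1,"x": 5,"y": 0,"z": 0,"roll": 0},
  {"grip": 1,"x": 4,"y": 0,"z": 0,"roll": 0},
  {"grip": 1,"x": 3,"y": 0,"z": 0,"roll": 0},
  {"grip": 1,"x": 0,"y": 0,"z": 0,"roll": 0},
])

```text
clock: 11.75
tcp_pos: [0.4642, 0.3957, 0.0681]
orientation: [0.0, 0.873, -0.487, 0.0]
wrist_force: [-0.5, -0.4, 2.7]
finger_gap: 0.0181
grip_force: 98.9
```

```bash
python3 meas.py 6
```

```text
11.75 tcp [0.4642 0.3957 0.0681] psi -58.31109346934096 z [ 0.0007 -0.0005 -1.    ] F [-0.463  -0.3976  2.6974] 0.018112880631096995 98.86297345161438 q [ 0.5748  0.4718 -0.1306  0.968  -0.0008 -1.5491]
top disc px [158.4655 167.4828] world [0.5464 0.2628] 0.03272964805364609
side disc px [215.5517 274.9138] world [0.5486 0.2564] 0.03176375851035118
side disc px [195.0476 202.8333] world [0.6502 0.0058] 0.027024827897548676
top disc px [181.7818 126.6909] world [0.6734 0.1978] 0.03225286304950714
side disc px [174.431  252.1379] world [0.6752 0.1931] 0.032017700374126434
```

Request:
servo_tool([
  {"grip": 1,"x": 4,"y": 0,"z": 0,"roll": 0},
  {"grip": 1,"x": 6,"y": 0,"z": 0,"roll": 0},
  {"grip": 1,"x": 6,"y": 0,"z": 0,"roll": 0},
  {"grip": 1,"x": 6,"y": 0,"z": 0,"roll": 0},
  {"grip": 1,"x": 6,"y": 0,"z": 0,"roll": 0},
])

```text
clock: 12.32
tcp_pos: [0.4781, 0.3736, 0.0686]
orientation: [-0.001, 0.874, -0.486, -0.001]
wrist_force: [-1.8, 4.6, 6.0]
finger_gap: 0.0183
grip_force: 99.4
```

Request:
servo_tool([
  {"grip": 1,"x": 6,"y": 0,"z": 0,"roll": 0},
  {"grip": 1,"x": 6,"y": 0,"z": 0,"roll": 0},
  {"grip": 1,"x": 6,"y": 0,"z": 0,"roll": 0},
  {"grip": 1,"x": 5,"y": 0,"z": 0,"roll": 0},
  {"grip": 1,"x": 3,"y": 0,"z": 0,"roll": 0},
])

```text
clock: 12.73
tcp_pos: [0.492, 0.3512, 0.0687]
orientation: [-0.001, 0.874, -0.487, -0.0]
wrist_force: [-2.2, 4.2, 7.4]
finger_gap: 0.0184
grip_force: 99.3
```

Request:
servo_tool([
  {"grip": 1,"x": 0,"y": 0,"z": 0,"roll": 0},
  {"grip": 1,"x": 0,"y": 0,"z": 0,"roll": 0},
])

```text
clock: 12.9
tcp_pos: [0.4922, 0.3509, 0.0687]
orientation: [-0.001, 0.874, -0.487, 0.0]
wrist_force: [-0.5, 0.6, 6.2]
finger_gap: 0.018
grip_force: 99.2
```

```bash
python3 meas.py 7; python3 -c "
import cv2,numpy as np
w=cv2.imread('pics/w7.png');s=cv2.imread('pics/s7.png')[180:340,110:310]
s=cv2.resize(s,None,fx=1.4,fy=2.4/1.0*1.0*0+1.4);o=np.zeros((384,512+280,3),np.uint8);o[:,:512]=w;o[:s.shape[0],512:512+s.shape[1]]=s
cv2.imwrite('pics/c7.png',o)"
```

```text
12.9 tcp [0.4922 0.3509 0.0687] psi -58.25204751068475 z [ 0.0007  0.0011 -1.    ] F [-0.5467  0.6322  6.2497] 0.01800110873934682 99.24735188484192 q [ 0.4862  0.4611 -0.1466  0.9619  0.0006 -1.6387]
top disc px [158.1695 167.2034] world [0.5476 0.2638] 0.032258711755275726
side disc px [210.4524 274.5714] world [0.5615 0.2582] 0.02861429564654827
side disc px [194.2  202.85] world [0.6502 0.0058] 0.027024827897548676
wrist disc px [254.2222  54.5895] world [0.5457 0.2596] 0.03348422423005104
top disc px [181.7818 126.6727] world [0.6734 0.1978] 0.03225286304950714
side disc px [174.431  252.1552] world [0.6752 0.1931] 0.032017700374126434
```

View pics/c7.png

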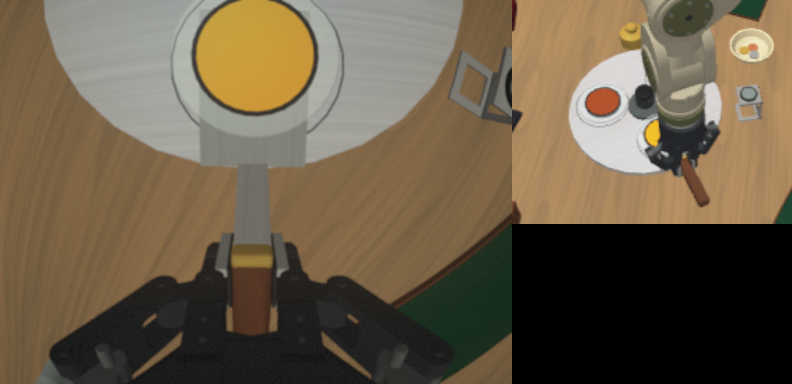

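Request:
servo_tool([
  {"grip": 1,"x": 3,"y": 0,"z": 0,"roll": 0},
  {"grip": 1,"x": 3,"y": 0,"z": 0,"roll": 0},
  {"grip": 1,"x": 0,"y": 0,"z": 0,"roll": 0},
  {"grip": 1,"x": 0,"y": 0,"z": -1,"roll": 0},
  {"grip": 1,"x": 0,"y": 0,"z": -2,"roll": 0},
], grip_force=120)

```text
clock: 13.47
tcp_pos: [0.4942, 0.345, 0.0701]
orientation: [0.001, 0.874, -0.487, -0.001]
wrist_force: [0.1, -0.5, -3.3]
finger_gap: 0.0178
grip_force: 117.1
```

Request:
servo_tool([
  {"grip": 1,"x": 0,"y": 0,"z": -3,"roll": 0},
  {"grip": 1,"x": 0,"y": 0,"z": -4,"roll": 0},
  {"grip": 1,"x": 0,"y": 0,"z": -5,"roll": 0},
  {"grip": 1,"x": 0,"y": 0,"z": -5,"roll": 0},
  {"grip": 1,"x": 0,"y": 0,"z": -4,"roll": 0},
])

```text
clock: 13.88
tcp_pos: [0.4951, 0.3454, 0.0925]
orientation: [-0.0, 0.874, -0.487, 0.0]
wrist_force: [-0.1, 0.7, -2.9]
finger_gap: 0.0184
grip_force: 117.1
```

Request:
servo_tool([
  {"grip": 1,"x": 0,"y": 0,"z": -2,"roll": 0},
  {"grip": 1,"x": 0,"y": 0,"z": 0,"roll": 0},
  {"grip": 1,"x": 0,"y": 0,"z": 0,"roll": 0},
])

```text
clock: 14.13
tcp_pos: [0.4951, 0.3455, 0.0941]
orientation: [-0.0, 0.874, -0.487, 0.0]
wrist_force: [-1.0, 0.1, -3.4]
finger_gap: 0.0181
grip_force: 117.1
```

```bash
python3 meas.py 8
```

```text
14.1333 tcp [0.4951 0.3455 0.0941] psi -58.26284374810372 z [ 0.0003  0.0001 -1.    ] F [-1.0101  0.1064 -3.3807] 0.0181106463097336 117.10839629173279 q [ 0.4763  0.4393 -0.1133  1.0179 -0.     -1.6484]
top disc px [156.   165.45] world [0.5524 0.2706] 0.033528298139572144
side disc px [194.0588 202.8627] world [0.6502 0.0058] 0.027024827897548676
wrist disc px [254.0528  65.4099] world [0.5464 0.2577] 0.03821844980120659
top disc px [181.7818 126.6909] world [0.6734 0.1978] 0.03225286304950714
side disc px [174.431  252.1379] world [0.6752 0.1932] 0.03202260658144951
```

View pics/w8.png

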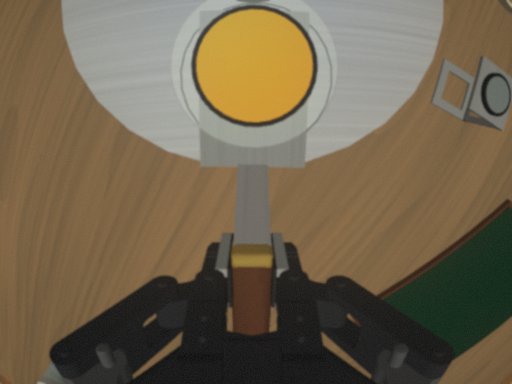

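Request:
servo_tool([
  {"grip": 1,"x": 0,"y": 0,"z": -4,"roll": 0},
  {"grip": 1,"x": 0,"y": 0,"z": -8,"roll": 0},
  {"grip": 1,"x": 0,"y": 0,"z": -12,"roll": 0},
  {"grip": 1,"x": 0,"y": 0,"z": -14,"roll": 0},
  {"grip": 1,"x": 0,"y": 0,"z": -14,"roll": 0},
])

```text
clock: 14.7
tcp_pos: [0.495, 0.3454, 0.147]
orientation: [0.0, 0.874, -0.487, -0.0]
wrist_force: [0.7, 0.5, -3.5]
finger_gap: 0.0182
grip_force: 117.1
```

Request:
servo_tool([
  {"grip": 1,"x": 0,"y": 0,"z": -8,"roll": 0},
  {"grip": 1,"x": 0,"y": 0,"z": -4,"roll": 0},
  {"grip": 1,"x": 0,"y": 0,"z": -2,"roll": 0},
  {"grip": 1,"x": 0,"y": 0,"z": 0,"roll": 0},
  {"grip": 1,"x": 0,"y": 0,"z": 0,"roll": 0},
])

```text
clock: 15.12
tcp_pos: [0.4947, 0.3452, 0.1593]
orientation: [0.0, 0.874, -0.487, -0.0]
wrist_force: [-0.0, 0.1, -3.6]
finger_gap: 0.0181
grip_force: 117.2
```

```bash
cat > sl.py <<'E'
from h import *
np.set_printoptions(precision=4,suppress=True)
st=env.get_state();im=env.read_camera("wrist");r=rot(st)
b=max(blobs(im,(15,150,150),(32,255,255),1500),key=len)
P=cast("wrist",b,st["tcp_pos"][2]-.026,st)[:,:2];c,rad=cv2.minEnclosingCircle(P.astype(np.float32))
d=r.T@np.r_[np.array(c)-st["tcp_pos"][:2],0]
print(st["clock"],"tcp",st["tcp_pos"],"psi",np.degrees(np.arctan2(r[1,0],r[0,0])),"F",st["wrist_force"],"slab world",np.array(c),rad,"in tool",d,"px",b.mean(0))
E
python3 sl.py
```

```text
15.1167 tcp [0.4947 0.3452 0.1593] psi -58.26260562685994 F [-0.0074  0.0544 -3.6432] slab world [0.5446 0.2597] 0.0328986831009388 in tool [ 0.099   0.0025 -0.    ] px [254.142  65.429]
```

Request:
servo_tool([
  {"grip": 1,"x": 4.2,"y": 2.7,"z": 0,"roll": 0},
  {"grip": 1,"x": 8.4,"y": 5.5,"z": 0,"roll": 0},
  {"grip": 1,"x": 12.6,"y": 8.2,"z": 0,"roll": 0},
  {"grip": 1,"x": 16.8,"y": 10.9,"z": 0,"roll": 0},
  {"grip": 1,"x": 21.4,"y": 13.9,"z": 0,"roll": 0},
])

```text
clock: 15.58
tcp_pos: [0.493, 0.2686, 0.1596]
orientation: [0.0, 0.874, -0.486, -0.0]
wrist_force: [1.0, -1.2, -3.6]
finger_gap: 0.0186
grip_force: 117.3
```

Request:
servo_tool([
  {"grip": 1,"x": 21.4,"y": 13.9,"z": 0,"roll": 0},
  {"grip": 1,"x": 21.4,"y": 13.9,"z": 0,"roll": 0},
  {"grip": 1,"x": 21.4,"y": 13.9,"z": 0,"roll": 0},
  {"grip": 1,"x": 21.4,"y": 13.9,"z": 0,"roll": 0},
  {"grip": 1,"x": 21.4,"y": 13.9,"z": 0,"roll": 0},
])

```text
clock: 16.0
tcp_pos: [0.4896, 0.1397, 0.1599]
orientation: [0.0, 0.873, -0.487, -0.0]
wrist_force: [-0.1, -0.1, -2.6]
finger_gap: 0.0182
grip_force: 117.2
```

Request:
servo_tool([
  {"grip": 1,"x": 21.4,"y": 13.9,"z": 0,"roll": 0},
  {"grip": 1,"x": 21.4,"y": 13.9,"z": 0,"roll": 0},
  {"grip": 1,"x": 21.4,"y": 13.9,"z": 0,"roll": 0},
  {"grip": 1,"x": 21.4,"y": 13.9,"z": 0,"roll": 0},
  {"grip": 1,"x": 21.4,"y": 13.9,"z": 0,"roll": 0},
])

```text
clock: 16.42
tcp_pos: [0.4864, 0.0124, 0.1599]
orientation: [0.0, 0.873, -0.487, -0.0]
wrist_force: [0.6, -0.2, -3.4]
finger_gap: 0.0183
grip_force: 117.2
```

Request:
servo_tool([
  {"grip": 1,"x": 21.4,"y": 13.9,"z": 0,"roll": 0},
  {"grip": 1,"x": 21.4,"y": 13.9,"z": 0,"roll": 0},
  {"grip": 1,"x": 21.4,"y": 13.9,"z": 0,"roll": 0},
  {"grip": 1,"x": 16.8,"y": 10.9,"z": 0,"roll": 0},
  {"grip": 1,"x": 12.6,"y": 8.2,"z": 0,"roll": 0},
])

```text
clock: 16.83
tcp_pos: [0.4838, -0.0997, 0.1599]
orientation: [0.001, 0.873, -0.488, -0.0]
wrist_force: [0.4, -0.4, -3.1]
finger_gap: 0.0186
grip_force: 117.2
```

Request:
servo_tool([
  {"grip": 1,"x": 8.4,"y": 5.5,"z": 0,"roll": 0},
  {"grip": 1,"x": 4.2,"y": 2.7,"z": 0,"roll": 0},
  {"grip": 1,"x": 0,"y": 0,"z": 0,"roll": 0.7},
  {"grip": 1,"x": 0,"y": 0,"z": 0,"roll": 1.5},
  {"grip": 1,"x": 0,"y": 0,"z": 0,"roll": 2.5},
])

```text
clock: 17.25
tcp_pos: [0.4845, -0.1112, 0.1599]
orientation: [-0.0, 0.852, -0.523, -0.0]
wrist_force: [0.1, 0.6, -3.0]
finger_gap: 0.0181
grip_force: 117.2
```

Request:
servo_tool([
  {"grip": 1,"x": 0,"y": 0,"z": 0,"roll": 3.5},
  {"grip": 1,"x": 0,"y": 0,"z": 0,"roll": 4},
  {"grip": 1,"x": 0,"y": 0,"z": 0,"roll": 4},
  {"grip": 1,"x": 0,"y": 0,"z": 0,"roll": 4},
  {"grip": 1,"x": 0,"y": 0,"z": 0,"roll": 4},
])

```text
clock: 17.67
tcp_pos: [0.4847, -0.1107, 0.16]
orientation: [-0.0, 0.751, -0.66, -0.0]
wrist_force: [0.4, 0.1, -2.9]
finger_gap: 0.0185
grip_force: 117.2
```

Request:
servo_tool([
  {"grip": 1,"x": 0,"y": 0,"z": 0,"roll": 4},
  {"grip": 1,"x": 0,"y": 0,"z": 0,"roll": 4},
  {"grip": 1,"x": 0,"y": 0,"z": 0,"roll": 4},
  {"grip": 1,"x": 0,"y": 0,"z": 0,"roll": 4},
  {"grip": 1,"x": 0,"y": 0,"z": 0,"roll": 4},
])

```text
clock: 18.08
tcp_pos: [0.4847, -0.1107, 0.16]
orientation: [0.0, -0.625, 0.78, 0.0]
wrist_force: [-0.2, -1.0, -3.2]
finger_gap: 0.0182
grip_force: 117.2
```

Request:
servo_tool([
  {"grip": 1,"x": 0,"y": 0,"z": 0,"roll": 4},
  {"grip": 1,"x": 0,"y": 0,"z": 0,"roll": 4},
  {"grip": 1,"x": 0,"y": 0,"z": 0,"roll": 4},
  {"grip": 1,"x": 0,"y": 0,"z": 0,"roll": 4},
  {"grip": 1,"x": 0,"y": 0,"z": 0,"roll": 3},
])

```text
clock: 18.5
tcp_pos: [0.4848, -0.1107, 0.16]
orientation: [0.0, -0.488, 0.873, 0.0]
wrist_force: [0.6, -0.1, -3.0]
finger_gap: 0.0182
grip_force: 117.2
```

Request:
servo_tool([
  {"grip": 1,"x": 0,"y": 0,"z": 0,"roll": 2},
  {"grip": 1,"x": 0,"y": 0,"z": 0,"roll": 1},
  {"grip": 1,"x": 0,"y": 0,"z": 0,"roll": 0.5},
  {"grip": 1,"x": 0,"y": 0,"z": 0,"roll": 0},
  {"grip": 1,"x": 0,"y": 0,"z": 0,"roll": 0},
])

```text
clock: 18.92
tcp_pos: [0.4849, -0.1116, 0.16]
orientation: [0.0, -0.462, 0.887, -0.0]
wrist_force: [0.4, -0.4, -2.6]
finger_gap: 0.0182
grip_force: 117.2
```

```bash
python3 sl.py; python3 - <<'E'
from h import *
np.set_printoptions(precision=1,suppress=True)
# pad from current views
st=env.get_state()
for n in("top","wrist","side"):
    im=env.read_camera(n)
    for b in blobs(im,(60,60,10),(90,255,120),1000):
        P=cast(n,b,.008,st)[:,:2]*1000; print(n,cv2.minAreaRect(P.astype(np.float32)),b.min(0),b.max(0))
E
```

```text
18.9167 tcp [ 0.4849 -0.1116  0.16  ] psi -124.90484453855288 F [ 0.4438 -0.3736 -2.643 ] slab world [ 0.4272 -0.1922] 0.032883185893297195 in tool [ 0.0992  0.0012 -0.    ] px [254.6749  65.2012]
top ((181.67172241210938, 349.5271911621094), (216.8349151611328, 219.2976531982422), 66.2923583984375) [ 76. 243.] [175. 325.]
wrist ((262.44085693359375, 329.25860595703125), (235.2119903564453, 97.34261322021484), 87.26624298095703) [475. 247.] [511. 339.]
side ((184.251220703125, 348.11053466796875), (219.82960510253906, 218.7449188232422), 66.39525604248047) [299. 274.] [409. 380.]
side ((438.44085693359375, -183.47828674316406), (155.83309936523438, 154.75933837890625), 75.8927230834961) [240. 152.] [297. 192.]
```

Request:
servo_tool([
  {"grip": 1,"x": 0,"y": 0,"z": 4,"roll": 0},
  {"grip": 1,"x": 0,"y": 0,"z": 8,"roll": 0},
  {"grip": 1,"x": 0,"y": 0,"z": 14,"roll": 0},
  {"grip": 1,"x": 0,"y": 0,"z": 18,"roll": 0},
  {"grip": 1,"x": 0,"y": 0,"z": 18,"roll": 0},
])

```text
clock: 19.53
tcp_pos: [0.485, -0.112, 0.097]
orientation: [0.0, -0.462, 0.887, -0.0]
wrist_force: [-0.1, 0.3, -4.3]
finger_gap: 0.0182
grip_force: 117.4
```

Request:
servo_tool([
  {"grip": 1,"x": 0,"y": 0,"z": 16,"roll": 0},
  {"grip": 1,"x": 0,"y": 0,"z": 12,"roll": 0},
  {"grip": 1,"x": 0,"y": 0,"z": 8,"roll": 0},
  {"grip": 1,"x": 0,"y": 0,"z": 5,"roll": 0},
  {"grip": 1,"x": 0,"y": 0,"z": 3,"roll": 0},
])

```text
clock: 19.95
tcp_pos: [0.4846, -0.1118, 0.0532]
orientation: [-0.0, -0.462, 0.887, 0.0]
wrist_force: [0.1, -0.8, -2.1]
finger_gap: 0.0181
grip_force: 117.2
```

Request:
servo_tool([
  {"grip": 1,"x": 0,"y": 0,"z": 2,"roll": 0},
  {"grip": 1,"x": 0,"y": 0,"z": 1,"roll": 0},
  {"grip": 1,"x": 0,"y": 0,"z": 0,"roll": 0},
  {"grip": 1,"x": 0,"y": 0,"z": 0,"roll": 0},
  {"grip": 1,"x": 0,"y": 0,"z": 0,"roll": 0},
])

```text
clock: 20.37
tcp_pos: [0.4853, -0.1121, 0.0515]
orientation: [0.0, -0.462, 0.887, -0.0]
wrist_force: [0.8, -0.2, -2.8]
finger_gap: 0.0179
grip_force: 117.2
```

```bash
python3 sl.py
```

```text
20.3667 tcp [ 0.4853 -0.1121  0.0515] psi -124.96182419351136 F [ 0.8432 -0.1798 -2.8481] slab world [ 0.4273 -0.1927] 0.03317025303840637 in tool [ 0.0993  0.0013 -0.    ] px [254.7908  64.9446]
```

Request:
servo_tool([
  {"grip": 1,"x": 0,"y": 0,"z": 2,"roll": 0},
  {"grip": 1,"x": 0,"y": 0,"z": 2,"roll": 0},
  {"grip": 1,"x": 0,"y": 0,"z": 2,"roll": 0},
  {"grip": 1,"x": 0,"y": 0,"z": 1,"roll": 0},
  {"grip": 1,"x": 0,"y": 0,"z": 0,"roll": 0},
])

```text
clock: 20.83
tcp_pos: [0.4846, -0.1118, 0.0436]
orientation: [-0.0, -0.462, 0.887, 0.0]
wrist_force: [0.4, 0.4, -2.7]
finger_gap: 0.0183
grip_force: 117.2
```

Request:
servo_tool([
  {"grip": 1,"x": 0,"y": 0,"z": 0,"roll": 0},
  {"grip": 1,"x": 0,"y": 0,"z": 0,"roll": 0},
  {"grip": 1,"x": 0,"y": 0,"z": 0,"roll": 0},
  {"grip": 1,"x": 0,"y": 0,"z": 0,"roll": 0},
])

```text
clock: 21.17
tcp_pos: [0.485, -0.112, 0.044]
orientation: [0.0, -0.462, 0.887, -0.0]
wrist_force: [-0.1, 0.1, -3.3]
finger_gap: 0.0181
grip_force: 117.2
```

Request:
servo_tool([
  {"grip": 1,"x": -41.7,"y": 0,"z": 0,"roll": 0},
  {"grip": 1,"x": -41.7,"y": 0,"z": 0,"roll": 0},
  {"grip": 1,"x": -25,"y": 0,"z": 0,"roll": 0},
  {"grip": 1,"x": -8,"y": 0,"z": 0,"roll": 0},
  {"grip": 1,"x": 0,"y": 0,"z": 0,"roll": 0},
])

```text
clock: 21.58
tcp_pos: [0.5528, -0.015, 0.0441]
orientation: [0.0, -0.463, 0.886, -0.0]
wrist_force: [-0.5, 0.2, -2.9]
finger_gap: 0.0179
grip_force: 117.6
```

```bash
python3 - <<'E'
from h import *
np.set_printoptions(precision=4,suppress=True)
st=env.get_state();print(st["clock"],st["tcp_pos"],st["wrist_force"])
for n in("wrist","top","side"):
    im=env.read_camera(n);cv2.imwrite(f"pics/{n}9.png",im[:,:,::-1])
    for b in blobs(im,(15,150,150),(32,255,255),60):
        P=cast(n,b,.015,st)[:,:2].astype(np.float32);c,r=cv2.minEnclosingCircle(P)
        if .02<r<.045: print(n,b.mean(0),np.array(c),r)
    for b in blobs(im,(60,60,10),(90,255,120),600):
        print(n,"green",cv2.minAreaRect((cast(n,b,.008,st)[:,:2]*1000).astype(np.float32)))
E
```

```text
21.5833 [ 0.5528 -0.015   0.0441] [-0.4666  0.1674 -2.9333]
wrist green ((512.4822387695312, -145.5676727294922), (41.20627212524414, 27.5771484375), 75.44451141357422)
top [296.1579 200.1579] [ 0.4535 -0.1495] 0.03194301575422287
top green ((247.5078125, 360.60504150390625), (143.78164672851562, 107.32891082763672), 66.38981628417969)
top green ((435.14013671875, -184.46450805664062), (155.73362731933594, 156.05657958984375), 75.75657653808594)
side [195.0476 202.8571] [ 0.6553 -0.0164] 0.02797296643257141
side [263.4783 175.3043] [ 0.4552 -0.1544] 0.03251568228006363
side green ((184.27520751953125, 348.042724609375), (219.72384643554688, 218.70101928710938), 66.43302917480469)
side green ((438.5299987792969, -183.12384033203125), (155.10214233398438, 154.75930786132812), 75.8927230834961)
```

Request:
servo_tool([
  {"grip": 1,"x": -10,"y": 0,"z": 0,"roll": 0},
  {"grip": 1,"x": -10,"y": 0,"z": 0,"roll": 0},
  {"grip": 1,"x": -4,"y": 0,"z": -2,"roll": 0},
  {"grip": 1,"x": 0,"y": 0,"z": -2.2,"roll": 0},
  {"grip": 1,"x": 0,"y": 0,"z": 0,"roll": 0},
])

```text
clock: 22.15
tcp_pos: [0.5659, 0.0031, 0.0488]
orientation: [0.0, -0.462, 0.887, -0.0]
wrist_force: [-1.2, -0.3, -1.5]
finger_gap: 0.0175
grip_force: 117.5
```

Request:
servo_tool([
  {"grip": 1,"x": 0,"y": 0,"z": 0,"roll": 0},
  {"grip": 1,"x": 0,"y": 0,"z": 0,"roll": 0},
  {"grip": 1,"x": 0,"y": 0,"z": 0,"roll": 0},
])

```text
clock: 22.4
tcp_pos: [0.5651, 0.0029, 0.0482]
orientation: [-0.0, -0.462, 0.887, -0.0]
wrist_force: [0.3, 0.3, -2.2]
finger_gap: 0.0179
grip_force: 117.5
```

```bash
cat > pd.py <<'E'
from h import *
np.set_printoptions(precision=4,suppress=True)
st=env.get_state();r=rot(st);print(st["clock"],st["tcp_pos"],np.degrees(np.arctan2(r[1,0],r[0,0])),st["wrist_force"])
for n in("top","side"):
    im=env.read_camera(n);cs=blobs(im,(60,60,10),(90,255,120),600);cs=[cv2.minAreaRect((cast(n,b,.008)[:,:2]*1000).astype(np.float32)) for b in cs]
    print(n,[c[0] for c in cs if c[0][1]<0])
    for b in blobs(im,(15,150,150),(32,255,255),60):
        c,q=cv2.minEnclosingCircle(cast(n,b,.0145)[:,:2].astype(np.float32));c=np.array(c)
        if .02<q<.045 and c[1]<-.05:
            d=c-[.4365,-.184];u=np.array([.2445,.9697]);v=np.array([.9697,-.2445])
            print("slab",c,q,"in pad",d@u,d@v,"in tool",r.T[:2,:2]@(c-st["tcp_pos"][:2]))
E
python3 pd.py
```

```text
22.4 [0.5651 0.0029 0.0482] -124.97748522923699 [ 0.3021  0.2684 -2.2285]
top [(435.0384826660156, -184.43870544433594)]
slab [ 0.4531 -0.1488] 0.03225905820727348 in pad 0.03816539432518482 0.007484081172776224 in tool [0.1886 0.0048]
side [(438.5887756347656, -182.76260375976562)]
slab [ 0.4552 -0.1532] 0.032748930156230927 in pad 0.03442947658114433 0.010618894067239763 in tool [0.1909 0.0005]
```

Request:
servo_tool([
  {"grip": 1,"x": 3,"y": 0,"z": 0,"roll": 0},
  {"grip": 1,"x": 5,"y": 0,"z": 0,"roll": 0},
  {"grip": 1,"x": 5,"y": 0,"z": 0,"roll": 0},
  {"grip": 1,"x": 5,"y": 0,"z": 0,"roll": 0},
  {"grip": 1,"x": 4,"y": 0,"z": 0,"roll": 0},
])

```text
clock: 22.92
tcp_pos: [0.5523, -0.0155, 0.0482]
orientation: [-0.0, -0.462, 0.887, -0.0]
wrist_force: [0.1, 0.9, -1.3]
finger_gap: 0.0184
grip_force: 117.7
```

Request:
servo_tool([
  {"grip": 1,"x": 0,"y": 0,"z": 0,"roll": 0},
  {"grip": 1,"x": 0,"y": 0,"z": 0,"roll": 0},
])

```text
clock: 23.08
tcp_pos: [0.5524, -0.0153, 0.0482]
orientation: [-0.0, -0.462, 0.887, -0.0]
wrist_force: [-0.4, 0.0, -1.7]
finger_gap: 0.018
grip_force: 117.7
```

```bash
python3 pd.py
```

```text
23.0833 [ 0.5524 -0.0153  0.0482] -125.00356810873207 [-0.3614  0.0332 -1.7111]
top [(435.04034423828125, -184.45095825195312)]
slab [ 0.4433 -0.1601] 0.032379548996686935 in pad 0.024874477091062067 0.0006974690539956108 in tool [0.1812 0.0064]
side [(438.530029296875, -183.1238250732422)]
slab [ 0.4454 -0.1641] 0.032557662576436996 in pad 0.021433904586362837 0.003783693840932847 in tool [0.1833 0.0023]
```

Request:
servo_tool([
  {"grip": 1,"x": 3,"y": 0,"z": 0,"roll": 0},
  {"grip": 1,"x": 5,"y": 0,"z": 0,"roll": 0},
  {"grip": 1,"x": 5,"y": 0,"z": 0,"roll": 0},
  {"grip": 1,"x": 5,"y": 0,"z": 0,"roll": 0},
  {"grip": 1,"x": 3,"y": 0,"z": 0,"roll": 0},
])

```text
clock: 23.6
tcp_pos: [0.5402, -0.0327, 0.0481]
orientation: [-0.0, -0.462, 0.887, 0.0]
wrist_force: [0.2, 1.1, -1.1]
finger_gap: 0.0181
grip_force: 117.6
```

Request:
servo_tool([
  {"grip": 1,"x": 0,"y": 0,"z": 0,"roll": 0},
  {"grip": 1,"x": -5,"y": 0,"z": 0,"roll": 0},
  {"grip": 1,"x": -10,"y": 0,"z": 0,"roll": 0},
  {"grip": 1,"x": -10,"y": 0,"z": -5,"roll": 0},
  {"grip": 1,"x": 0,"y": 0,"z": -10,"roll": 0},
])

```text
clock: 24.02
tcp_pos: [0.5556, -0.0097, 0.0628]
orientation: [-0.0, -0.463, 0.886, 0.001]
wrist_force: [-0.4, -0.5, -2.5]
finger_gap: 0.0177
grip_force: 117.6
```

```bash
python3 pd.py
```

```text
24.0167 [ 0.5556 -0.0097  0.0628] -124.85026175902873 [-0.4438 -0.5403 -2.4632]
top [(435.14013671875, -184.46450805664062)]
slab [ 0.4296 -0.1756] 0.03233446925878525 in pad 0.006496779107677934 -0.008740352331268787 in tool [0.2081 0.0087]
side [(438.5394287109375, -183.17335510253906)]
slab [ 0.4317 -0.1795] 0.032787419855594635 in pad 0.003225656900930402 -0.005808580151367186 in tool [0.2101 0.0048]
```

Request:
servo_tool([
  {"grip": 1,"x": 0,"y": 0,"z": -30,"roll": 0},
  {"grip": 1,"x": 0,"y": 0,"z": -30,"roll": 0},
  {"grip": 1,"x": 15.5,"y": -26.5,"z": 0,"roll": 0},
  {"grip": 1,"x": 15.5,"y": -26.5,"z": 0,"roll": 0},
  {"grip": 1,"x": 15.5,"y": -26.5,"z": 0,"roll": 0},
])

```text
clock: 24.53
tcp_pos: [0.5946, -0.0959, 0.1248]
orientation: [0.001, -0.463, 0.886, -0.001]
wrist_force: [0.4, 1.0, -1.5]
finger_gap: 0.0177
grip_force: 117.9
```

Request:
servo_tool([
  {"grip": 1,"x": 15.5,"y": -26.5,"z": 0,"roll": 0},
  {"grip": 1,"x": 15.5,"y": -26.5,"z": 0,"roll": 0},
  {"grip": 1,"x": 0,"y": 0,"z": 0,"roll": -7},
  {"grip": 1,"x": 0,"y": 0,"z": 0,"roll": -7},
  {"grip": 1,"x": 0,"y": 0,"z": 0,"roll": -7},
])

```text
clock: 24.95
tcp_pos: [0.6192, -0.152, 0.123]
orientation: [-0.0, -0.618, 0.786, 0.0]
wrist_force: [0.6, 0.1, -1.5]
finger_gap: 0.018
grip_force: 118.1
```

Request:
servo_tool([
  {"grip": 1,"x": 0,"y": 0,"z": 0,"roll": -7},
  {"grip": 1,"x": 0,"y": 0,"z": 0,"roll": -7},
  {"grip": 1,"x": 0,"y": 0,"z": 20,"roll": 0},
  {"grip": 1,"x": 0,"y": 0,"z": 25,"roll": 0},
  {"grip": 1,"x": 0,"y": 0,"z": 15,"roll": 0},
])

```text
clock: 25.37
tcp_pos: [0.6185, -0.1509, 0.0616]
orientation: [0.0, 0.707, -0.707, -0.001]
wrist_force: [-0.4, 0.5, -1.6]
finger_gap: 0.0183
grip_force: 117.9
```

Request:
servo_tool([
  {"grip": 1,"x": 0,"y": 0,"z": 8,"roll": 0},
  {"grip": 1,"x": 0,"y": 0,"z": 0,"roll": 0},
  {"grip": 1,"x": 0,"y": 0,"z": 0,"roll": 0},
  {"grip": 1,"x": 0,"y": 0,"z": 0,"roll": 0},
])

```text
clock: 25.7
tcp_pos: [0.6201, -0.1514, 0.0565]
orientation: [-0.0, 0.707, -0.707, 0.001]
wrist_force: [0.0, 0.0, -0.8]
finger_gap: 0.0183
grip_force: 117.9
```

```bash
python3 pd.py
```

```text
25.7 [ 0.6201 -0.1514  0.0565] -89.9573536693361 [ 0.0458  0.0169 -0.7924]
top []
side [(438.5788269042969, -182.92935180664062)]
slab [ 0.4316 -0.18  ] 0.03307855874300003 in pad 0.002678143128383157 -0.005714544888007639 in tool [0.0284 0.1885]
```

Request:
servo_tool([
  {"grip": 1,"x": 0,"y": 0,"z": 8,"roll": 0},
  {"grip": 1,"x": 0,"y": 0,"z": 6,"roll": 0},
  {"grip": 1,"x": 0,"y": 0,"z": 4,"roll": 0},
  {"grip": 1,"x": 0,"y": 0,"z": 2,"roll": 0},
  {"grip": 1,"x": 0,"y": 0,"z": 0,"roll": 0},
])

```text
clock: 26.22
tcp_pos: [0.6189, -0.151, 0.0349]
orientation: [0.0, 0.707, -0.707, -0.0]
wrist_force: [-1.2, 0.0, -1.1]
finger_gap: 0.0183
grip_force: 118.3
```

Request:
servo_tool([
  {"grip": 1,"x": 0,"y": 0,"z": 0,"roll": 0},
  {"grip": 1,"x": 0,"y": 0,"z": 0.8,"roll": 0},
  {"grip": 1,"x": 0,"y": 0,"z": 0.6,"roll": 0},
  {"grip": 1,"x": 0,"y": 0,"z": 0,"roll": 0},
  {"grip": 1,"x": 0,"y": 0,"z": 0,"roll": 0},
])

```text
clock: 26.63
tcp_pos: [0.6193, -0.151, 0.0347]
orientation: [-0.0, 0.707, -0.707, 0.0]
wrist_force: [-2.3, 1.7, 4.4]
finger_gap: 0.0183
grip_force: 119.0
```

In contact with the counter, so I'll release and retreat upward.

Request:
servo_tool([
  {"grip": 0.9,"x": 0,"y": 0,"z": -0.5,"roll": 0},
  {"grip": 0.7,"x": 0,"y": 0,"z": 0,"roll": 0},
  {"grip": 0.3,"x": 0,"y": 0,"z": 0,"roll": 0},
  {"grip": 0,"x": 0,"y": 0,"z": 0,"roll": 0},
  {"grip": 0,"x": 0,"y": 0,"z": 0,"roll": 0},
], grip_force=20)

```text
clock: 27.05
tcp_pos: [0.6192, -0.1512, 0.0341]
orientation: [0.0, 0.707, -0.707, 0.0]
wrist_force: [0.1, -0.0, 1.2]
finger_gap: 0.0611
grip_force: 0.0
```

Request:
servo_tool([
  {"grip": 0,"x": 0,"y": 0,"z": 0,"roll": 0},
  {"grip": 0,"x": 0,"y": 0,"z": 0,"roll": 0},
  {"grip": 0,"x": 0,"y": 0,"z": -5,"roll": 0},
  {"grip": 0,"x": 0,"y": 0,"z": -15,"roll": 0},
  {"grip": 0,"x": 0,"y": 0,"z": -30,"roll": 0},
])

```text
clock: 27.47
tcp_pos: [0.6165, -0.1501, 0.0813]
orientation: [0.002, 0.707, -0.707, -0.003]
wrist_force: [1.3, 0.1, 0.1]
finger_gap: 0.0856
grip_force: 0.0
```

Request:
servo_tool([
  {"grip": 0,"x": 0,"y": 0,"z": -40,"roll": 0},
  {"grip": 0,"x": 0,"y": 0,"z": -30,"roll": 0},
  {"grip": 0,"x": 0,"y": 0,"z": 0,"roll": 0},
  {"grip": 0,"x": 0,"y": 0,"z": 0,"roll": 0},
  {"grip": 0,"x": 0,"y": 0,"z": 0,"roll": 0},
])

```text
clock: 27.88
tcp_pos: [0.6191, -0.151, 0.1543]
orientation: [0.0, 0.707, -0.707, 0.0]
wrist_force: [-1.4, -0.0, -1.7]
finger_gap: 0.0851
grip_force: 0.0
```

```bash
python3 pd.py; python3 - <<'E'
from h import *
np.set_printoptions(precision=1,suppress=True)
st=env.get_state();im=env.read_camera("wrist")
for b in blobs(im,(0,0,110),(180,60,255),2000):
    print("blade?",b.min(0),b.max(0),cv2.minAreaRect((cast("wrist",b,.0025,st)[:,:2]*1000).astype(np.float32)))
for b in blobs(im,(0,100,20),(14,255,130),200):
    print("handle?",b.min(0),b.max(0),cv2.minAreaRect((cast("wrist",b,.06,st)[:,:2]*1000).astype(np.float32)))
t=env.read_camera("top")
for b in blobs(t,(0,150,80),(12,255,220),150): print("copper",b.mean(0))
g=cv2.cvtColor(t,cv2.COLOR_RGB2GRAY).astype(int);r=cv2.cvtColor(cv2.imread("pics/top0.png"),cv2.COLOR_BGR2GRAY).astype(int)
print("silver patch diff",abs(g-r)[150:185,190:226].mean())
E
```

```text
27.8833 [ 0.6191 -0.151   0.1543] -89.95858984094302 [-1.3639 -0.0274 -1.7132]
top []
side [(438.52996826171875, -183.12379455566406)]
slab [ 0.4316 -0.18  ] 0.03307855874300003 in pad 0.002678143128383157 -0.005714544888007639 in tool [0.0288 0.1875]
blade? [389. 114.] [457. 197.] ((418.72900390625, -172.89442443847656), (97.83541107177734, 98.45598602294922), 7.583257675170898)
blade? [218.  40.] [285. 174.] ((618.157470703125, -217.9353485107422), (135.14041137695312, 64.6863021850586), 89.25717163085938)
handle? [  0. 224.] [ 45. 279.] ((887.4420776367188, -73.91610717773438), (49.92483901977539, 72.94281005859375), 11.848418235778809)
handle? [238. 186.] [261. 275.] ((619.8738403320312, -111.61846923828125), (90.08280181884766, 19.716760635375977), 89.09475708007812)
handle? [329.  49.] [387. 199.] ((530.27490234375, -210.52883911132812), (133.16586303710938, 13.886626243591309), 73.98982238769531)
copper [181.8 126.7]
silver patch diff 30.57063492063492
```

```bash
python3 - <<'E'
from h import *
s=env.read_camera("side");r=cv2.imread("pics/side0.png")[:,:,::-1]
d=abs(s.astype(int)-r.astype(int)).mean(2)
for n,(u,v) in {"silver":(223,234),"copper":(174,253),"weight":(195,206),"loupe":(280,252),"dish":(281,212)}.items(): print(n,d[v-12:v+12,u-16:u+16].mean())
if d[222:246,207:239].mean()<6: print(env.hand_in())
E
```

```text
silver 4.447048611111111
copper 4.300347222222222
weight 4.024305555555556
loupe 4.221788194444445
dish 4.523003472222222
the job is handed in; nothing more can be done
None
```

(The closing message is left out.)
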